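Close the sample chamber evenly

ROBOT

A 6-joint arm with a two-finger parallel gripper is mounted at the origin on the work surface. World frame = base frame: x ahead of the robot, y to its left, z up, the work surface at z = 0. Lengths are in mm, angles in rad, forces in N, time in s.
With the tool pointing down it reaches from about 250 to 775 mm from the base axis. Payload 8.9 kg.
Tool frame: the origin (TCP) lies at the centre of the arm's flange, where the gripper is bolted on; the fingertips stand 173 mm ahead of it and the grasp point (between the pads) lies 155 mm ahead of it; x points along the fingers, z is the direction in which the jaws open and shut, and the axes are right-handed (so a half turn about x gives the same grasp; the last joint's range is limited). The gripper opens to 85 mm and grips with 20 to 120 N. Pads are 22 mm wide; open, the fingers measure 114 mm over their backs; the gripper's body (76 mm by 85 mm) begins 54 mm behind the grasp point. The pads swing forward as they close: fully open they stand 13 mm farther back than shut.
Start: joints at [-1.316, 0.291, -0.153, 1.127, 0, 1.431], TCP at [201.444, -484.814, 404.705] pointing down, gripper open.
Joint ranges: [-2.52, 2.52], [-0.91, 1.74], [-1.3, 1.37], [-1.96, 2.02], [-1.52, 1.47], [-3.14, 3.14]. Speed limits (rad/s): [2.22, 2.22, 2.79, 3.14, 3.14, 3.14].

INTERFACE

Orientations are given as [roll, pitch, yaw] about the fixed x, y, z axes, in that order (R = Rz(yaw) Ry(pitch) Rx(roll)).
In Python, from rig import r gives the robot as it stands.
- The arm moves only by the tool carry_out, never from a script. Its argument "series" is a list of rows, each a list of 3 entries, a list of its own where there are three numbers: the opening, from -1 (shut) to 1 (fully open), then the shift along the tool's x, y, z in m, then the turn about the tool's x in rad. A call has 1 to 12 rows; each row is the pose to reach, as a shift and turn from the pose commanded when the call began, along the tool's axes at that moment; what a row does not reach only later rows make up. A row lasts 1/12 s, in which the tool goes at most 41.7 mm and 7.16 degrees, less where a joint would pass 70% of its speed; a pose out of reach is approached as far as the arm can. A call with a gripper value outside its range is refused whole. The fingers move at their own pace and stop on an object; "force" is the grip in N (left out, the last holds). Time passes only in rows, so rows that repeat a pose let the fingers close. It gives the time, the measured TCP pose, the force and the opening at its end, in the units of the state.
- r.sense(): the state, without advancing time (a new reading comes with each control period).
- r.grab_frame(name): name is "side" or "top"; returns a dict with "img" (420x560x3 uint8, red, green, blue), "z_map" (420x560 float32, mm along the optical axis (not along the pixel's ray), 0 where there is no reading), "fx", "fy", "cx", "cy" (pixels), "camera_from_world" (4x4, takes a point from world to camera coordinates). Camera axes: x right, y up, looking along -z (the intrinsics and any distortion apply to the point x, -y, -z); pixel columns grow to the right and rows downward; lengths in mm; the calibration is good to about 2 mm. A picture is of the moment at which its call begins.
- r.hand_in(): hands the job in, once; it reports no verdict.
Trained networks look in the newest picture that a camera, given by its name, has taken for a name from the list of things; names that differ only in an ending like _2 or _b are one class to them, and where a whole thing is asked for, a point or a joint stands for the part that bears it (a point fixed in the world has none). Each returns a list of dicts, best first, with "confidence" (0 to 1); they miss things now and then, are a little off and sometimes report something else, mostly with a low value. They report only what shows in the picture. A call takes as long as a camera call. They do not tell look-alikes from the thing itself.
- r.search_frame(camera, query): "box" ([left, top, width, height] in pixels, round what is visible of it).
- r.spot_point(camera, query): "xy" ([column, row] in pixels: a listed point, or the origin of a listed thing).
The state is a dict: "time": time; "q": joint angles; "dq": joint speeds; "effort": joint torques, N m; "ee_pos": TCP position; "orientation": TCP orientation; "force": force on the tool from outside, world axes, zero at the start; "ft_torque": the same for the moment, N m; "opening": finger opening in mm.
Only numpy, scipy, OpenCV 4.12 (cv2) and the standard library are available. Lean on these libraries where they do the work, as an engineer would, in place of code of your own. Each camera call takes 0.05 s, during which the arm holds its last target. There are 200 camera calls.

TASK

The lid of the square sample chamber on the optical table is held by four loose wing screws, one in each corner: tighten them clockwise evenly, in crisscross order and in two passes. First turn each about half way (45 degrees), one screw and then the one diagonally opposite, then the other two; then go round again in crisscross order, turning each to its stop (90 degrees, wing square to where it began), never taking one past half way before all four are half tight. Let go at the end.

Things in the scene. Friction and masses are not known exactly. Their poses are not given: they have to be found in the camera images.
- chamber: Square grey chamber fixed to the table, 160 x 160 mm, turned up to 0.35 rad; aluminium lid, top 62 mm above the table, with a round window; a black filler cap (20 mm across, 10 high) at the middle of the lid's +x edge. Origin: centre of the underside; x, y along the sides, z up. Upright wing screws at x, y = +-58 mm. The oblong block with two like screws is not part of the job.
- screw_a (a joint): Wing screw at the chamber's +x +y corner, opposite screw_c. Wing: flat bar 42 long, 10 thick, 82 to 106 mm above the table, on a 9 mm stem with a 22 mm collar (4 high). Rad, clockwise from above: 0 loose, wing along the chamber's x axis (starts at 0 to 0.2); 0.79 half tight; 1.57 stop, fully tight, along y. Takes 0.12 N m, stays as left, does not rise or sink.
- screw_b (a joint): Wing screw at the chamber's -x +y corner, opposite screw_d. Wing: flat bar 42 long, 10 thick, 82 to 106 mm above the table, on a 9 mm stem with a 22 mm collar (4 high). Rad, clockwise from above: 0 loose, wing along the chamber's x axis (starts at 0 to 0.2); 0.79 half tight; 1.57 stop, fully tight, along y. Takes 0.12 N m, stays as left, does not rise or sink.
- screw_c (a joint): Wing screw at the chamber's -x -y corner, opposite screw_a. Wing: flat bar 42 long, 10 thick, 82 to 106 mm above the table, on a 9 mm stem with a 22 mm collar (4 high). Rad, clockwise from above: 0 loose, wing along the chamber's x axis (starts at 0 to 0.2); 0.79 half tight; 1.57 stop, fully tight, along y. Takes 0.12 N m, stays as left, does not rise or sink.
- screw_d (a joint): Wing screw at the chamber's +x -y corner, opposite screw_b. Wing: flat bar 42 long, 10 thick, 82 to 106 mm above the table, on a 9 mm stem with a 22 mm collar (4 high). Rad, clockwise from above: 0 loose, wing along the chamber's x axis (starts at 0 to 0.2); 0.79 half tight; 1.57 stop, fully tight, along y. Takes 0.12 N m, stays as left, does not rise or sink.
There are look-alikes about, which are no part of the job. Leave any red or turquoise look-alike of the chamber alone.

How it is judged (in metres and radians):
On the way, in this order (a step that is already met when the one before it is completed fails the run):
1. two diagonally opposite screws are half tightened (0.5 to 1.12 rad) while the other two are still loose (under 0.38 rad) (((value of joint screw_a between 0.5 and 1.12 rad and value of joint screw_c between 0.5 and 1.12 rad and value of joint each of screw_b, screw_d below 0.38 rad) or (value of joint screw_b between 0.5 and 1.12 rad and value of joint screw_d between 0.5 and 1.12 rad and value of joint each of screw_a, screw_c below 0.38 rad))), for 0.1 s.
2. all four screws are half tightened (0.5 to 1.12 rad) (value of joint screw_a between 0.5 and 1.12 rad and value of joint screw_b between 0.5 and 1.12 rad and value of joint screw_c between 0.5 and 1.12 rad and value of joint screw_d between 0.5 and 1.12 rad), for 0.1 s.
3. two diagonally opposite screws are fully tight (over 1.35 rad) while the other two are still half tightened (0.5 to 1.12 rad) (((value of joint each of screw_a, screw_c above 1.35 rad and value of joint screw_b between 0.5 and 1.12 rad and value of joint screw_d between 0.5 and 1.12 rad) or (value of joint each of screw_b, screw_d above 1.35 rad and value of joint screw_a between 0.5 and 1.12 rad and value of joint screw_c between 0.5 and 1.12 rad))), for 0.1 s.
At the end, for the whole second after the job is handed in: All four wing screws are fully tight: each turned beyond 1.35 rad (within about 12 degrees of its stop at 1.57 rad), and let go (value of joint each of screw_a, screw_b, screw_c, screw_d above 1.35 rad); the robot touches nothing.
It fails at once if a screw is taken well past half way (over 1.2 rad) while another is still not half tight (under 0.45 rad) (value of joint any of screw_a, screw_b, screw_c, screw_d above 1.2 rad and value of joint any of screw_a, screw_b, screw_c, screw_d below 0.45 rad).
It also fails if it takes over 72 s, if anything falls off the work surface, if the arm or the gripper's body presses on something with over 40 N, if the wrist force passes 120 N, or if a joint passes its speed limit or range.

## Working session

There is one attempt and no reset: what is moved stays moved. The work goes in short steps, Python scripts to look and compute and a tool call to move; the robot and the scene stay as the last step left them, time stands still between calls to the robot, and variables do not carry over. Pictures are saved under pics/ and viewed, about 8 in all and at most 12, crops included, and the job is handed in when it is done.

Besides the shell and the picture viewer there is one more tool, called after "Request:" as a command line: name --argument value ..., lists and objects as JSON in quotes. carry_out: Moves the arm, as the interface text tells. Its arguments: {"type":"object","properties":{"series":{"type":"array","items":{"type":"array"}},"force":{"type":"number"}},"required":["series"]}

```bash
mkdir -p pics
cat > h.py <<'E'
import numpy as np, cv2
from rig import r
def P(f,u,v,z=None):
    "pixel -> world, by depth or on plane z"
    T=np.linalg.inv(f['camera_from_world']); d=np.array([(u-f['cx'])/f['fx'],-(v-f['cy'])/f['fy'],-1])
    o=T[:3,3]; w=T[:3,:3]@d
    s=f['z_map'][int(v),int(u)] if z is None else (z-o[2])/w[2]
    return o+s*w
def proj(f,p):
    c=f['camera_from_world']@np.r_[p,1]; return np.array([f['cx']+f['fx']*c[0]/-c[2], f['cy']+f['fy']*-c[1]/-c[2]])
E
python3 - <<'E'
from h import *
for n in ['top','side']:
    f=r.grab_frame(n); cv2.imwrite(f'pics/{n}0.png',f['img'][:,:,::-1])
    print(n,{k:f[k] for k in f if k not in('img','z_map')})
    for q in ['chamber','screw_a']:
        print(q,r.search_frame(n,q)); 
    for o in r.spot_point(n,'screw_a')+r.spot_point(n,'chamber'): print(o)
print(r.sense())
E
```

```text
top {'fx': 531.7787026768103, 'fy': 531.7787026768103, 'cx': 281.93543773466996, 'cy': 210.53603009435912, 'camera_from_world': array([[-1.99787746e-02, -9.99445989e-01,  2.66188478e-02,
         7.21789660e+01],
       [ 9.93922171e-01, -1.69714447e-02,  1.08768970e-01,
        -4.97328606e+02],
       [-1.08256951e-01,  2.86301337e-02,  9.93710596e-01,
        -1.08712782e+03],
       [ 0.00000000e+00,  0.00000000e+00,  0.00000000e+00,
         1.00000000e+00]])}
chamber [{'box': [200.1, 152.4, 94.3, 92.6], 'confidence': 0.91}, {'box': [320.4, 240.1, 105.7, 111.4], 'confidence': 0.88}, {'box': [44.3, 94.9, 111.8, 105.8], 'confidence': 0.77}]
screw_a [{'box': [79.8, 94.2, 18.0, 16.2], 'confidence': 0.75}, {'box': [130.6, 119.4, 16.5, 24.3], 'confidence': 0.72}, {'box': [377.0, 325.0, 19.3, 22.3], 'confidence': 0.7}, {'box': [95.5, 170.0, 20.1, 22.1], 'confidence': 0.65}, {'box': [272.5, 161.3, 14.0, 23.6], 'confidence': 0.59}, {'box': [44.1, 140.0, 21.3, 26.9], 'confidence': 0.58}, {'box': [329.1, 299.0, 15.6, 17.9], 'confidence': 0.56}, {'box': [358.5, 243.9, 11.2, 20.9], 'confidence': 0.54}, {'box': [260.3, 219.6, 14.1, 22.3], 'confidence': 0.49}, {'box': [220.2, 150.7, 8.0, 19.8], 'confidence': 0.48}, {'box': [407.0, 270.2, 18.6, 19.7], 'confidence': 0.47}, {'box': [202.6, 205.8, 19.0, 22.7], 'confidence': 0.44}]Traceback (most recent call last):
  File "<stdin>", line 7, in <module>
ValueError: it knows: chamber
```

View pics/top0.png

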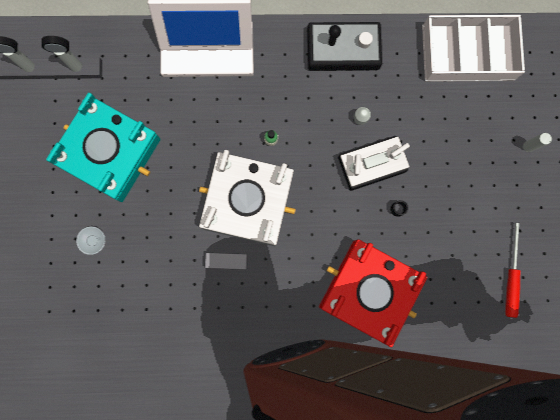

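```bash
cat > m.py <<'E'
from h import *
def wings(f):
    v,u=np.mgrid[0:420,0:560]; z=f['z_map']
    T=np.linalg.inv(f['camera_from_world'])
    c=np.stack([(u-f['cx'])/f['fx']*z,-(v-f['cy'])/f['fy']*z,-z],-1)
    W=c@T[:3,:3].T+T[:3,3]
    return W
def meas(f,box=(190,140,305,255)):
    W=wings(f); m=(W[...,2]>98)&(W[...,2]<114)&(f['z_map']>0)
    k=np.zeros_like(m); k[box[1]:box[3],box[0]:box[2]]=1; m&=k
    n,l,s,c=cv2.connectedComponentsWithStats(m.astype('uint8'))
    for i in range(1,n):
        if s[i,4]<15: continue
        p=W[l==i]; (cx,cy),(w,h),a=cv2.minAreaRect(p[:,:2].astype('f4'))
        e=np.linalg.eigh(np.cov(p[:,:2].T)); d=e[1][:,1]; d=d*np.sign(d[0])
        print('px',c[i].round(),'n',s[i,4],'mean',p.mean(0).round(1),'rectc',round(cx,1),round(cy,1),'size',round(w),round(h),'dir',round(np.arctan2(d[1],d[0]),3))
    return W
E
python3 - <<'E'
from m import *
f=r.grab_frame('top'); W=meas(f)
m=(W[...,2]>56)&(W[...,2]<68); m[:150]=0;m[250:]=0;m[:,:195]=0;m[:,300:]=0
print('lid',cv2.minAreaRect(W[m][:,:2].astype('f4')), np.median(W[m][:,2]))
print('cap',W[160:178,245:262][...,2].max(),P(f,253,168), 'green',P(f,270,135))
im=f['img'][130:260,180:310]; cv2.imwrite('pics/crop.png',cv2.resize(im,None,fx=4.5,fy=4.5,interpolation=2)[:,:,::-1])
print(r.spot_point('top','chamber'))
g=r.grab_frame('side'); cv2.imwrite('pics/side0.png',g['img'][:,:,::-1])
print(r.sense())
E
```

```text
px [223. 160.] n 116 mean [592.  178.2 105. ] rectc 592.2 179.1 size 13 41 dir -0.278
px [281. 173.] n 110 mean [563.7  66.2 105.6] rectc 564.3 66.2 size 11 42 dir -0.349
px [209. 217.] n 118 mean [479.9 206.6 105.3] rectc 480.3 206.8 size 13 40 dir -0.42
px [267. 230.] n 116 mean [452.   94.5 105.1] rectc 452.0 94.7 size 12 42 dir -0.268
lid ((522.609619140625, 136.74722290039062), (160.3056182861328, 160.46865844726562), 75.74264526367188) 62.49133964042551
cap 1132.4630293427565 [580.92747965 121.0293713   72.7559743 ] green [652.01814869  85.38496461  59.30517632]
[{'xy': [246.7, 203.8], 'confidence': 0.96}, {'xy': [107.0, 152.6], 'confidence': 0.88}, {'xy': [367.5, 288.8], 'confidence': 0.82}]
{'time': 0.3, 'q': array([-1.31627377e+00,  2.90895784e-01, -1.53626919e-01,  1.12671071e+00,
       -6.16711919e-06,  1.43152026e+00]), 'dq': array([-0.00171589, -0.00087285,  0.00163644, -0.00139615,  0.00021803,
       -0.00093559]), 'effort': array([-1.27079235e-03, -5.36557174e+01,  3.31193483e+01,  8.96433106e-03,
       -2.42327833e-04,  1.51192317e-06]), 'ee_pos': array([ 201.43880461, -484.74250965,  404.51852002]), 'orientation': array([3.01642531, 1.5703592 , 1.8394276 ]), 'force': array([ 0.32322952, -0.27876877, -0.05459832]), 'ft_torque': array([-0.05439708, -0.01102151, -0.02707762]), 'opening': 85.41691901231299}
```

View pics/crop.png

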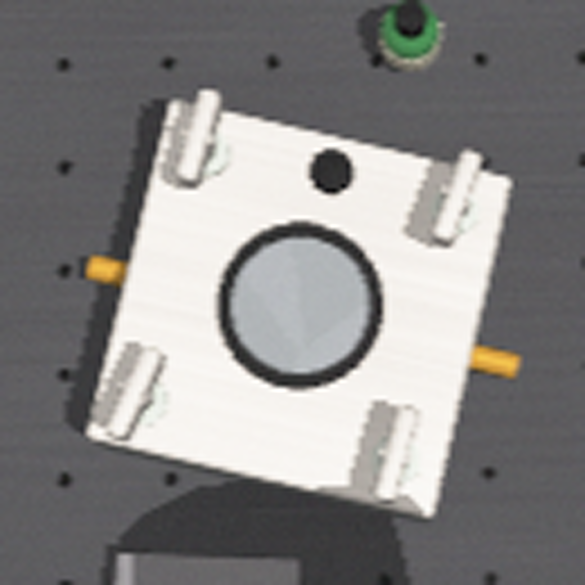

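View pics/side0.png

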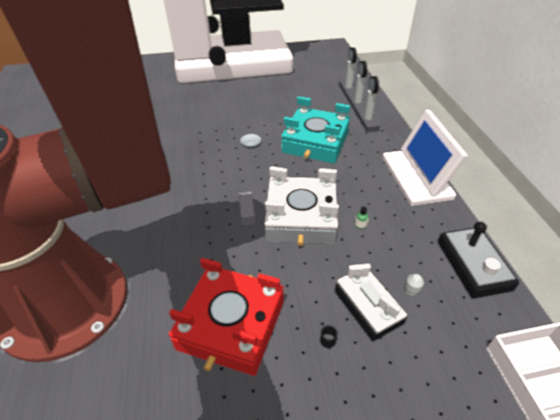

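```bash
cat > go.py <<'E'
from h import *
from scipy.spatial.transform import Rotation as Ro
C=np.array([522.6,136.7]); Y=-0.249
S={k:C+58*np.array([[np.cos(Y),-np.sin(Y)],[np.sin(Y),np.cos(Y)]])@v for k,v in dict(a=(1,1),b=(-1,1),c=(-1,-1),d=(1,-1)).items()}
def pl(k,s,z,s2=None):
    "shift/turn to be over screw k with pads aligned to wing at angle s, TCP height z"
    t=r.sense(); R=Ro.from_euler('xyz',t['orientation']).as_matrix()
    d=R.T@(np.r_[S[k],z]-t['ee_pos'])/1000
    h=np.arctan2(R[1,2],R[0,2]); want=Y-s+np.pi/2
    turn=(h-want+np.pi/2)%np.pi-np.pi/2
    q=t['q']
    print('t',round(t['time'],2),'q6',q[5].round(2),'zhead',h.round(3),'xdir',R[:,0].round(3),'F',t['force'].round(1),'open',round(t['opening'],1))
    print(k,'shift',d.round(4),'turn',round(turn,3),'or',round(turn-np.sign(turn)*np.pi,3),'screw angle if gripped',round((Y-(h-np.pi/2)+np.pi/2)%np.pi-np.pi/2,3))
if __name__=='__main__':
    import sys; pl(sys.argv[1],float(sys.argv[2]),float(sys.argv[3]))
E
python3 go.py a 0.03 310
```

```text
t 0.3 q6 1.43 zhead -1.177 xdir [-0.  0. -1.] F [ 0.3 -0.3 -0.1] open 85.4
a shift [ 0.0948  0.6162 -0.4623] turn 0.673 or -2.469 screw angle if gripped -0.643
```

Request:
carry_out --series '[[0,[0,0.616,-0.462],-2.469],[0,[0,0.616,-0.462],-2.469],[0,[0,0.616,-0.462],-2.469],[0,[0,0.616,-0.462],-2.469],[0,[0,0.616,-0.462],-2.469],[0,[0,0.616,-0.462],-2.469],[0,[0,0.616,-0.462],-2.469],[0,[0,0.616,-0.462],-2.469],[0,[0,0.616,-0.462],-2.469],[0,[0,0.616,-0.462],-2.469],[0,[0,0.616,-0.462],-2.469],[0,[0,0.616,-0.462],-2.469]]' --force 60

```text
time: 1.3
ee_pos: [456.3, -52.2, 404.9]
orientation: [-0.671, 1.57, -0.341]
force: [1.2, -1.0, 0.3]
opening: 42.9
```

```bash
python3 go.py a 0.03 300
```

```text
t 1.3 q6 0.97 zhead 0.329 xdir [ 0.001 -0.    -1.   ] F [ 1.2 -1.   0.3] open 42.9
a shift [0.105  0.1742 0.204 ] turn -0.963 or 2.179 screw angle if gripped 0.993
```

Request:
carry_out --series '[[0,[0,0.174,0.204],-0.963],[0,[0,0.174,0.204],-0.963],[0,[0,0.174,0.204],-0.963],[0,[0,0.174,0.204],-0.963],[0,[0,0.174,0.204],-0.963],[0,[0.105,0.174,0.204],-0.963],[0,[0.105,0.174,0.204],-0.963],[0,[0.105,0.174,0.204],-0.963],[0,[0.105,0.174,0.204],-0.963],[0,[0.105,0.174,0.204],-0.963],[0,[0.105,0.174,0.204],-0.963],[0,[0.105,0.174,0.204],-0.963]]'

```text
time: 2.3
ee_pos: [594.4, 174.9, 301.6]
orientation: [-1.177, 1.568, 0.108]
force: [-0.1, -0.5, 0.2]
opening: 42.7
```

```bash
python3 go.py a 0.03 253
python3 - <<'E'
from h import *
for n in ['top','side']:
    f=r.grab_frame(n)
    im=f['img'][60:300,120:440] if n=='top' else f['img'][80:320,180:500]
    cv2.imwrite(f'pics/{n}1.png',cv2.resize(im,None,fx=2,fy=2)[:,:,::-1])
E
python3 -c "
import cv2,numpy as np
cv2.imwrite('pics/both1.png',np.vstack([cv2.imread(f'pics/{n}1.png')[:300] if 0 else cv2.resize(cv2.imread(f'pics/{n}1.png'),(400,300)) for n in ('top','side')]))"
```

```text
t 2.3 q6 0.46 zhead 1.284 xdir [ 0.003  0.    -1.   ] F [-0.1 -0.5  0.2] open 42.7
a shift [0.0486 0.0024 0.0031] turn -0.008 or 3.134 screw angle if gripped 0.038
```

View pics/both1.png

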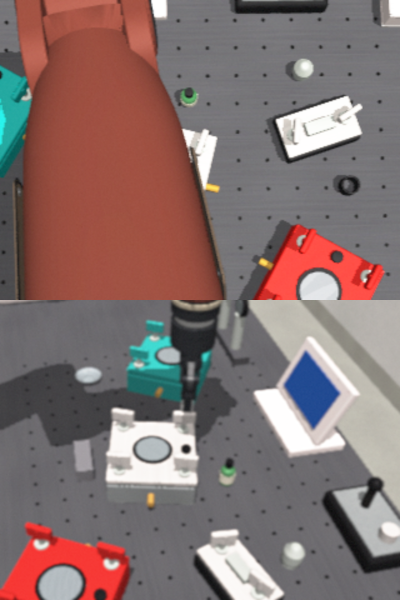

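Request:
carry_out --series '[[0,[0,0,0],0],[0,[0,0,0],0],[0,[0.024,0,0],0],[0,[0.048,0,0],0],[0,[0.048,0,0],0],[0,[0.048,0,0],0]]'

```text
time: 2.9
ee_pos: [593.4, 175.2, 251.3]
orientation: [2.015, 1.569, -2.983]
force: [-0.6, 0.4, -1.0]
opening: 42.9
```

```bash
python3 go.py a 0.03 253
```

```text
t 2.9 q6 0.45 zhead 1.286 xdir [-0.002 -0.    -1.   ] F [-0.6  0.4 -1. ] open 42.9
a shift [-0.0017  0.0013  0.0032] turn -0.006 or 3.135 screw angle if gripped 0.036
```

Request:
carry_out --series '[[0,[-0.001,0.001,0.003],0],[0,[-0.001,0.001,0.003],0],[-1,[-0.001,0.001,0.003],0],[-1,[-0.001,0.001,0.003],0],[-1,[-0.001,0.001,0.003],0],[-1,[-0.001,0.001,0.003],0],[-1,[-0.001,0.001,0.003],0],[-1,[-0.001,0.001,0.003],0]]'

```text
time: 3.57
ee_pos: [593.9, 178.0, 253.7]
orientation: [-2.415, 1.569, -1.13]
force: [-3.2, -4.7, 7.0]
opening: 8.8
```

```bash
python3 go.py a 0.8 253
```

```text
t 3.57 q6 0.46 zhead 1.286 xdir [ 0.001 -0.002 -1.   ] F [-3.2 -4.7  7. ] open 8.8
a shift [0.0007 0.0009 0.0004] turn 0.764 or -2.378 screw angle if gripped 0.036
```

Request:
carry_out --series '[[-1,[0,0,0],0.12],[-1,[0,0,0],0.24],[-1,[0,0,0],0.36],[-1,[0,0,0],0.48],[-1,[0,0,0],0.6],[-1,[0,0,0],0.72],[-1,[0,0,0],0.77],[-1,[0,0,0],0.77],[-1,[0,0,0],0.77]]'

```text
time: 4.32
ee_pos: [593.8, 177.8, 253.7]
orientation: [-1.842, 1.569, -1.327]
force: [-3.5, -5.9, 8.7]
opening: 9.2
```

```bash
python3 go.py a 0.8 253
```

```text
t 4.32 q6 1.23 zhead 0.515 xdir [ 0.    -0.002 -1.   ] F [-3.5 -5.9  8.7] open 9.2
a shift [ 0.0007  0.001  -0.0002] turn -0.007 or 3.135 screw angle if gripped 0.807
```

Request:
carry_out --series '[[0,[0,0,0],0],[0,[0,0,0],0],[0,[0,0,0],0],[0,[-0.025,0,0],0],[0,[-0.05,0,0],0],[0,[-0.05,0,0],0]]'

```text
time: 4.82
ee_pos: [595.3, 179.1, 307.2]
orientation: [-0.304, 1.564, 0.212]
force: [1.0, 0.4, 0.6]
opening: 42.7
```

```bash
python3 go.py c 0.02 303
```

```text
t 4.82 q6 1.23 zhead 0.516 xdir [ 0.006  0.001 -1.   ] F [1.  0.4 0.6] open 42.7
c shift [ 0.0031 -0.0026 -0.1662] turn -0.785 or 2.356 screw angle if gripped 0.805
```

Request:
carry_out --series '[[0,[0,-0.003,-0.166],-0.785],[0,[0,-0.003,-0.166],-0.785],[0,[0,-0.003,-0.166],-0.785],[0,[0,-0.003,-0.166],-0.785],[0,[0,-0.003,-0.166],-0.785],[0,[0,-0.003,-0.166],-0.785],[0,[0,-0.003,-0.166],-0.785],[0,[0,-0.003,-0.166],-0.785],[0,[0,-0.003,-0.166],-0.785],[0,[0,-0.003,-0.166],-0.785]]'

```text
time: 5.65
ee_pos: [451.0, 94.2, 302.6]
orientation: [0.599, 1.571, 1.898]
force: [0.3, 0.7, -0.1]
opening: 42.9
```

```bash
python3 go.py c 0.02 253
```

```text
t 5.65 q6 0.32 zhead 1.3 xdir [-0.  0. -1.] F [ 0.3  0.7 -0.1] open 42.9
c shift [ 0.0496 -0.0009  0.0008] turn -0.002 or 3.139 screw angle if gripped 0.022
```

Within a millimetre; descend, close, turn, and hold in one call, then check.

Request:
carry_out --series '[[0,[0.025,-0.001,0.001],0],[0,[0.05,-0.001,0.001],0],[0,[0.05,-0.001,0.001],0],[0,[0.05,-0.001,0.001],0],[-1,[0.05,-0.001,0.001],0],[-1,[0.05,-0.001,0.001],0],[-1,[0.05,-0.001,0.001],0],[-1,[0.05,-0.001,0.001],0],[-1,[0.05,-0.001,0.001],0],[-1,[0.05,-0.001,0.001],0]]'

```text
time: 6.48
ee_pos: [452.5, 94.3, 254.1]
orientation: [-2.113, 1.568, -0.813]
force: [-3.2, -4.2, 7.2]
opening: 9.2
```

```bash
python3 go.py c 0.8 253
```

```text
t 6.48 q6 0.32 zhead 1.3 xdir [ 0.002 -0.002 -1.   ] F [-3.2 -4.2  7.2] open 9.2
c shift [0.0011 0.0006 0.0004] turn 0.778 or -2.363 screw angle if gripped 0.022
```

Request:
carry_out --series '[[-1,[0,0,0],0.12],[-1,[0,0,0],0.24],[-1,[0,0,0],0.36],[-1,[0,0,0],0.48],[-1,[0,0,0],0.6],[-1,[0,0,0],0.72],[-1,[0,0,0],0.78],[-1,[0,0,0],0.78],[-1,[0,0,0],0.78]]'

```text
time: 7.23
ee_pos: [452.5, 94.1, 254.1]
orientation: [-1.437, 1.568, -0.918]
force: [-2.1, -6.3, 8.0]
opening: 8.8
```

Request:
carry_out --series '[[0,[0,0,0],0],[0,[0,0,0],0],[0,[0,0,0],0],[0,[-0.025,0,0],0],[0,[-0.05,0,0],0],[0,[-0.05,0,0],0],[0,[-0.05,0,0],0]]'

```text
time: 7.82
ee_pos: [452.8, 94.9, 303.8]
orientation: [-0.405, 1.568, 0.117]
force: [-0.5, 1.1, -0.6]
opening: 42.4
```

```bash
python3 go.py b 0.16 303
```

```text
t 7.82 q6 1.1 zhead 0.521 xdir [ 0.003  0.    -1.   ] F [-0.5  1.1 -0.6] open 42.4
b shift [0.001  0.0835 0.0801] turn -0.641 or 2.501 screw angle if gripped 0.801
```

Request:
carry_out --series '[[0,[0,0.084,0.08],-0.641],[0,[0,0.084,0.08],-0.641],[0,[0,0.084,0.08],-0.641],[0,[0,0.084,0.08],-0.641],[0,[0,0.084,0.08],-0.641],[0,[0,0.084,0.08],-0.641],[0,[0,0.084,0.08],-0.641],[0,[0,0.084,0.08],-0.641],[0,[0,0.084,0.08],-0.641]]'

```text
time: 8.57
ee_pos: [479.6, 207.1, 302.5]
orientation: [2.219, 1.57, -2.906]
force: [-0.2, -0.5, -0.2]
opening: 42.6
```

```bash
python3 go.py b 0.16 253
python3 - <<'E'
from h import *
a=[]
for n in ['top','side']:
    f=r.grab_frame(n); a.append(cv2.resize(f['img'][140:260,180:320] if n=='top' else f['img'][150:260,230:370],(560,290 if n=='top' else 300),interpolation=2))
cv2.imwrite('pics/both2.png',np.vstack(a)[:,:,::-1])
E
```

```text
t 8.57 q6 0.68 zhead 1.158 xdir [-0. -0. -1.] F [-0.2 -0.5 -0.2] open 42.6
b shift [ 0.0495 -0.0009  0.0005] turn -0.003 or 3.138 screw angle if gripped 0.163
```

View pics/both2.png

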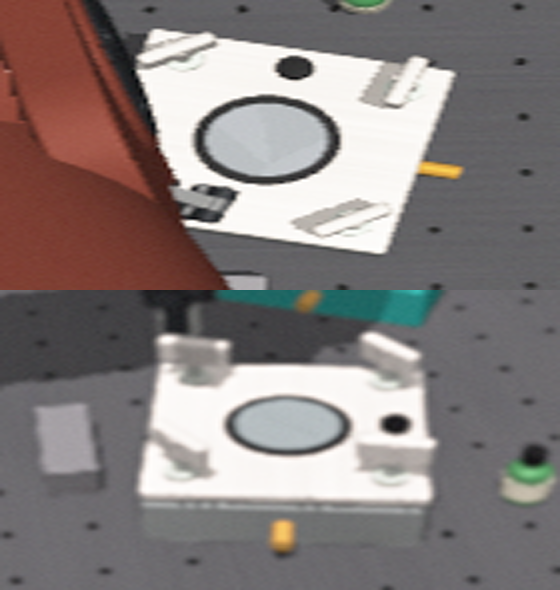

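The pictures show a (top crop 178,48) and c (345,218) turned about 45° clockwise. d (400,82) is still loose, and the gripper is over b. I carry on with b.

Request:
carry_out --series '[[0,[0.025,-0.001,0.001],0],[0,[0.05,-0.001,0.001],0],[0,[0.05,-0.001,0.001],0],[0,[0.05,-0.001,0.001],0],[-1,[0.05,-0.001,0.001],0],[-1,[0.05,-0.001,0.001],0],[-1,[0.05,-0.001,0.001],0],[-1,[0.05,-0.001,0.001],0],[-1,[0.05,-0.001,0.001],0],[-1,[0.05,-0.001,0.001],0]]'

```text
time: 9.5
ee_pos: [481.1, 207.0, 254.3]
orientation: [-2.355, 1.568, -1.194]
force: [-4.4, -10.1, 11.8]
opening: 8.7
```

```bash
python3 go.py b 0.8 253
```

```text
t 9.5 q6 0.68 zhead 1.161 xdir [ 0.001 -0.003 -1.   ] F [ -4.4 -10.1  11.8] open 8.7
b shift [0.0013 0.0004 0.    ] turn 0.639 or -2.503 screw angle if gripped 0.161
```

Request:
carry_out --series '[[-1,[0,0,0],0.12],[-1,[0,0,0],0.24],[-1,[0,0,0],0.36],[-1,[0,0,0],0.48],[-1,[0,0,0],0.6],[-1,[0,0,0],0.64],[-1,[0,0,0],0.64],[-1,[0,0,0],0.64]]'

```text
time: 10.17
ee_pos: [481.1, 207.0, 254.3]
orientation: [-1.719, 1.567, -1.199]
force: [-4.0, -8.7, 10.8]
opening: 8.5
```

Request:
carry_out --series '[[0,[0,0,0],0],[0,[0,0,0],0],[0,[0,0,0],0],[0,[-0.025,0,0],0],[0,[-0.05,0,0],0],[0,[-0.05,0,0],0],[0,[-0.05,0,0],0]]'

```text
time: 10.75
ee_pos: [481.7, 208.3, 304.1]
orientation: [-0.187, 1.567, 0.336]
force: [0.1, -0.0, 0.8]
opening: 43.1
```

```bash
python3 go.py d 0.09 303
```

```text
t 10.75 q6 1.32 zhead 0.522 xdir [ 0.003  0.001 -1.   ] F [ 0.1 -0.   0.8] open 43.1
d shift [ 0.0012 -0.1645  0.0008] turn -0.71 or 2.432 screw angle if gripped 0.8
```

Request:
carry_out --series '[[0,[0,-0.165,0.001],-0.71],[0,[0,-0.165,0.001],-0.71],[0,[0,-0.165,0.001],-0.71],[0,[0,-0.165,0.001],-0.71],[0,[0,-0.165,0.001],-0.71],[0,[0,-0.165,0.001],-0.71],[0,[0,-0.165,0.001],-0.71],[0,[0,-0.165,0.001],-0.71],[0,[0,-0.165,0.001],-0.71],[0,[0,-0.165,0.001],-0.71]]'

```text
time: 11.58
ee_pos: [563.9, 66.1, 302.5]
orientation: [1.595, 1.57, 2.825]
force: [0.5, 1.5, -0.3]
opening: 42.6
```

```bash
python3 go.py d 0.09 253
```

```text
t 11.58 q6 0.33 zhead 1.23 xdir [-0.  0. -1.] F [ 0.5  1.5 -0.3] open 42.6
d shift [ 0.0495 -0.0006  0.0003] turn -0.002 or 3.14 screw angle if gripped 0.092
```

Request:
carry_out --series '[[0,[0.025,-0.001,0],0],[0,[0.05,-0.001,0],0],[0,[0.05,-0.001,0],0],[0,[0.05,-0.001,0],0],[-1,[0.05,-0.001,0],0],[-1,[0.05,-0.001,0],0],[-1,[0.05,-0.001,0],0],[-1,[0.05,-0.001,0],0],[-1,[0.05,-0.001,0],0],[-1,[0.05,-0.001,0],0]]'

```text
time: 12.42
ee_pos: [565.6, 65.0, 254.3]
orientation: [-1.422, 1.568, -0.19]
force: [-1.8, -0.7, 5.9]
opening: 8.6
```

```bash
python3 go.py d 0.8 253
```

```text
t 12.42 q6 0.33 zhead 1.232 xdir [ 0.002 -0.    -1.   ] F [-1.8 -0.7  5.9] open 8.6
d shift [0.0013 0.0014 0.0008] turn 0.71 or -2.432 screw angle if gripped 0.09
```

Request:
carry_out --series '[[-1,[0,0,0],0.12],[-1,[0,0,0],0.24],[-1,[0,0,0],0.36],[-1,[0,0,0],0.48],[-1,[0,0,0],0.6],[-1,[0,0,0],0.71],[-1,[0,0,0],0.71],[-1,[0,0,0],0.71]]'

```text
time: 13.08
ee_pos: [565.3, 64.7, 254.3]
orientation: [-1.301, 1.569, -0.781]
force: [-2.8, -3.3, 7.0]
opening: 8.9
```

Request:
carry_out --series '[[0,[0,0,0],0],[0,[0,0,0],0],[0,[0,0,0],0],[0,[-0.025,0,0],0],[0,[-0.05,0,0],0],[0,[-0.05,0,0],0],[0,[-0.05,0,0],0]]'

```text
time: 13.67
ee_pos: [565.8, 65.2, 304.1]
orientation: [-0.479, 1.568, 0.043]
force: [0.7, 0.1, -0.5]
opening: 42.8
```

```bash
python3 go.py a 0.8 303;  python3 - <<'E'
from h import *
a=[]
for n in ['top','side']:
    f=r.grab_frame(n); a.append(cv2.resize(f['img'][140:260,180:320] if n=='top' else f['img'][150:260,230:370],(560,290 if n=='top' else 300),interpolation=2))
cv2.imwrite('pics/both3.png',np.vstack(a)[:,:,::-1])
E
```

```text
t 13.67 q6 1.04 zhead 0.522 xdir [ 0.003  0.    -1.   ] F [ 0.7  0.1 -0.5] open 42.8
a shift [0.0012 0.0847 0.0802] turn 0.0 or -3.141 screw angle if gripped 0.8
```

View pics/both3.png

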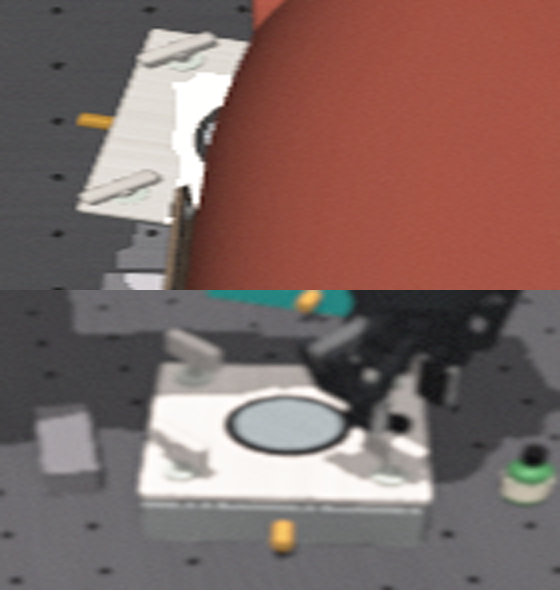

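All four are half tight: a and b show in the top crop at (178,48) and (120,187), and c and d show in the side crop. Now the second pass, starting with a.

Request:
carry_out --series '[[0,[0,0.085,0.08],0],[0,[0,0.085,0.08],0],[0,[0,0.085,0.08],0],[0,[0,0.085,0.08],0],[0,[0,0.085,0.08],0],[0,[0,0.085,0.08],0],[0,[0,0.085,0.08],0],[0,[0,0.085,0.08],0]]'

```text
time: 14.43
ee_pos: [591.9, 177.6, 302.4]
orientation: [2.969, 1.57, -2.793]
force: [0.5, -0.8, 0.2]
opening: 42.6
```

```bash
python3 go.py a 0.8 253
```

```text
t 14.43 q6 1.22 zhead 0.521 xdir [-0.001 -0.    -1.   ] F [ 0.5 -0.8  0.2] open 42.6
a shift [0.0494 0.0003 0.0016] turn -0.001 or 3.14 screw angle if gripped 0.801
```

Request:
carry_out --series '[[0,[0.025,0,0.001],0],[0,[0.05,0,0.001],0],[0,[0.05,0,0.001],0],[0,[0.05,0,0.001],0],[-1,[0.05,0,0.001],0],[-1,[0.05,0,0.001],0],[-1,[0.05,0,0.001],0],[-1,[0.05,0,0.001],0],[-1,[0.05,0,0.001],0],[-1,[0.05,0,0.001],0]]'

```text
time: 15.27
ee_pos: [593.0, 178.9, 254.5]
orientation: [-1.091, 1.569, -0.57]
force: [-4.1, -2.8, 8.4]
opening: 8.9
```

Request:
carry_out --series '[[-1,[0,0,0],0.12],[-1,[0,0,0],0.24],[-1,[0,0,0],0.36],[-1,[0,0,0],0.48],[-1,[0,0,0],0.6],[-1,[0,0,0],0.72],[-1,[0,0,0],0.73],[-1,[0,0,0],0.73],[-1,[0,0,0],0.73]]'

```text
time: 16.02
ee_pos: [593.5, 178.9, 254.5]
orientation: [-0.075, 1.568, -0.283]
force: [-1.8, -2.5, 5.8]
opening: 8.9
```

```bash
python3 go.py a 1.53 253
```

```text
t 16.02 q6 1.95 zhead -0.209 xdir [ 0.002 -0.001 -1.   ] F [-1.8 -2.5  5.8] open 8.9
a shift [ 0.0015 -0.0003 -0.0003] turn -0.0 or 3.141 screw angle if gripped 1.53
```

Request:
carry_out --series '[[0,[0,0,0],0],[0,[0,0,0],0],[0,[0,0,0],0],[0,[-0.025,0,0],0],[0,[-0.05,0,0],0],[0,[-0.05,0,0],0],[0,[-0.05,0,0],0]]'

```text
time: 16.6
ee_pos: [593.6, 179.4, 304.2]
orientation: [0.426, 1.568, 0.218]
force: [0.0, 0.6, -0.9]
opening: 43.0
```

```bash
python3 go.py c 0.8 303
```

```text
t 16.6 q6 1.95 zhead -0.208 xdir [ 0.003  0.001 -1.   ] F [ 0.   0.6 -0.9] open 43.0
c shift [ 0.0007 -0.112  -0.121 ] turn -0.73 or 2.412 screw angle if gripped 1.53
```

Request:
carry_out --series '[[0,[0,-0.112,-0.121],-0.73],[0,[0,-0.112,-0.121],-0.73],[0,[0,-0.112,-0.121],-0.73],[0,[0,-0.112,-0.121],-0.73],[0,[0,-0.112,-0.121],-0.73],[0,[0,-0.112,-0.121],-0.73],[0,[0,-0.112,-0.121],-0.73],[0,[0,-0.112,-0.121],-0.73],[0,[0,-0.112,-0.121],-0.73],[0,[0,-0.112,-0.121],-0.73]]'

```text
time: 17.43
ee_pos: [451.6, 94.8, 302.4]
orientation: [2.589, 1.57, 3.109]
force: [-0.5, -0.1, -1.1]
opening: 42.6
```

```bash
python3 go.py c 0.8 253
```

```text
t 17.43 q6 1.1 zhead 0.52 xdir [-0.  0. -1.] F [-0.5 -0.1 -1.1] open 42.6
c shift [ 0.0494 -0.0002  0.0004] turn -0.002 or 3.14 screw angle if gripped 0.802
```

Request:
carry_out --series '[[0,[0.025,0,0],0],[0,[0.05,0,0],0],[0,[0.05,0,0],0],[0,[0.05,0,0],0],[-1,[0.05,0,0],0],[-1,[0.05,0,0],0],[-1,[0.05,0,0],0],[-1,[0.05,0,0],0],[-1,[0.05,0,0],0],[-1,[0.05,0,0],0]]'

```text
time: 18.27
ee_pos: [451.9, 94.6, 254.0]
orientation: [-0.561, 1.569, -0.039]
force: [-2.1, -1.5, 6.6]
opening: 8.9
```

Request:
carry_out --series '[[-1,[0,0,0],0.12],[-1,[0,0,0],0.24],[-1,[0,0,0],0.36],[-1,[0,0,0],0.48],[-1,[0,0,0],0.6],[-1,[0,0,0],0.72],[-1,[0,0,0],0.73],[-1,[0,0,0],0.73],[-1,[0,0,0],0.73]]'

```text
time: 19.02
ee_pos: [452.3, 94.6, 254.0]
orientation: [0.235, 1.568, 0.03]
force: [-0.0, -0.4, 8.3]
opening: 8.7
```

Request:
carry_out --series '[[0,[0,0,0],0],[0,[0,0,0],0],[0,[0,0,0],0],[0,[-0.025,0,0],0],[0,[-0.05,0,0],0],[0,[-0.05,0,0],0],[0,[-0.05,0,0],0]]'

```text
time: 19.6
ee_pos: [451.9, 94.7, 303.6]
orientation: [0.266, 1.568, 0.059]
force: [-0.5, 0.1, -1.3]
opening: 42.2
```

```bash
python3 go.py b 0.8 303
```

```text
t 19.6 q6 1.83 zhead -0.207 xdir [ 0.002  0.    -1.   ] F [-0.5  0.1 -1.3] open 42.2
b shift [0.0007 0.1161 0.005 ] turn -0.729 or 2.413 screw angle if gripped 1.529
```

Request:
carry_out --series '[[0,[0,0.116,0.005],-0.73],[0,[0,0.116,0.005],-0.73],[0,[0,0.116,0.005],-0.73],[0,[0,0.116,0.005],-0.73],[0,[0,0.116,0.005],-0.73],[0,[0,0.116,0.005],-0.73],[0,[0,0.116,0.005],-0.73],[0,[0,0.116,0.005],-0.73],[0,[0,0.116,0.005],-0.73],[0,[0,0.116,0.005],-0.73]]'

```text
time: 20.43
ee_pos: [480.2, 206.9, 302.4]
orientation: [2.791, 1.57, -2.973]
force: [-0.1, 0.5, 0.0]
opening: 42.4
```

```bash
python3 go.py b 0.8 253
python3 - <<'E'
from m import *
f=r.grab_frame('top'); meas(f)
a=[cv2.resize(f['img'][140:260,180:320],(560,290),interpolation=2)]
f=r.grab_frame('side'); a.append(cv2.resize(f['img'][150:260,230:370],(560,300),interpolation=2))
cv2.imwrite('pics/both4.png',np.vstack(a)[:,:,::-1])
E
```

```text
t 20.43 q6 1.32 zhead 0.519 xdir [-0. -0. -1.] F [-0.1  0.5  0. ] open 42.4
b shift [0.0494 0.     0.0006] turn -0.003 or 3.139 screw angle if gripped 0.803
px [223. 160.] n 119 mean [592. 178. 105.] rectc 592.4 178.1 size 41 12 dir 1.359
px [281. 173.] n 116 mean [563.6  66.5 104.9] rectc 564.5 66.5 size 12 42 dir -1.049
px [267. 230.] n 113 mean [451.7  95.  105.6] rectc 451.8 94.9 size 40 11 dir 1.368
```

View pics/both4.png

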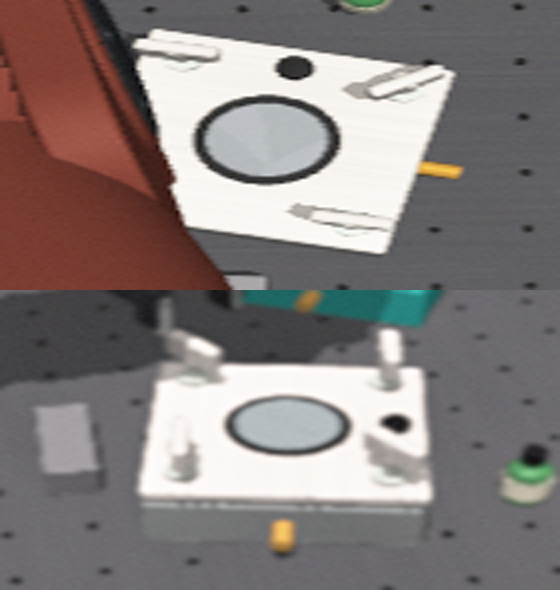

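Measured angles: a 1.53, c 1.52, d 0.80, and b still half tight in the side view (195,350). Now b.

Request:
carry_out --series '[[0,[0.025,0,0],0],[0,[0.05,0,0],0],[0,[0.05,0,0],0],[0,[0.05,0,0],0],[-1,[0.05,0,0],0],[-1,[0.05,0,0],0],[-1,[0.05,0,0],0],[-1,[0.05,0,0],0],[-1,[0.05,0,0],0],[-1,[0.05,0,0],0]]'

```text
time: 21.37
ee_pos: [480.5, 207.0, 254.2]
orientation: [-0.465, 1.569, 0.057]
force: [-2.3, -1.5, 7.9]
opening: 8.9
```

Request:
carry_out --series '[[-1,[0,0,0],0.12],[-1,[0,0,0],0.24],[-1,[0,0,0],0.36],[-1,[0,0,0],0.48],[-1,[0,0,0],0.6],[-1,[0,0,0],0.72],[-1,[0,0,0],0.73],[-1,[0,0,0],0.73],[-1,[0,0,0],0.73]]'

```text
time: 22.12
ee_pos: [480.9, 207.1, 254.2]
orientation: [0.257, 1.568, 0.048]
force: [-1.5, -1.1, 5.4]
opening: 8.8
```

Request:
carry_out --series '[[0,[0,0,0],0],[0,[0,0,0],0],[0,[0,0,0],0],[0,[-0.025,0,0],0],[0,[-0.05,0,0],0],[0,[-0.05,0,0],0],[0,[-0.05,0,0],0]]'

```text
time: 22.7
ee_pos: [480.9, 207.3, 304.0]
orientation: [0.508, 1.568, 0.3]
force: [-0.3, 0.8, -0.9]
opening: 42.5
```

```bash
python3 go.py d 0.8 303
```

```text
t 22.7 q6 2.05 zhead -0.208 xdir [ 0.003  0.001 -1.   ] F [-0.3  0.8 -0.9] open 42.5
d shift [ 0.0011 -0.1208  0.111 ] turn -0.73 or 2.412 screw angle if gripped 1.53
```

Request:
carry_out --series '[[0,[0,-0.121,0.111],-0.73],[0,[0,-0.121,0.111],-0.73],[0,[0,-0.121,0.111],-0.73],[0,[0,-0.121,0.111],-0.73],[0,[0,-0.121,0.111],-0.73],[0,[0,-0.121,0.111],-0.73],[0,[0,-0.121,0.111],-0.73],[0,[0,-0.121,0.111],-0.73],[0,[0,-0.121,0.111],-0.73],[0,[0,-0.121,0.111],-0.73]]'

```text
time: 23.53
ee_pos: [563.5, 66.4, 302.5]
orientation: [2.496, 1.57, 3.016]
force: [-0.4, -0.2, -0.5]
opening: 43.0
```

```bash
python3 go.py d 0.8 253
```

```text
t 23.53 q6 1.04 zhead 0.52 xdir [-0.001  0.    -1.   ] F [-0.4 -0.2 -0.5] open 43.0
d shift [ 0.0495 -0.0006  0.0008] turn -0.002 or 3.14 screw angle if gripped 0.802
```

Request:
carry_out --series '[[0,[0.025,0,0.001],0],[0,[0.05,0,0.001],0],[0,[0.05,0,0.001],0],[0,[0.05,0,0.001],0],[-1,[0.05,0,0.001],0],[-1,[0.05,0,0.001],0],[-1,[0.05,0,0.001],0],[-1,[0.05,0,0.001],0],[-1,[0.05,0,0.001],0],[-1,[0.05,0,0.001],0]]'

```text
time: 24.37
ee_pos: [564.7, 66.0, 254.3]
orientation: [-1.262, 1.57, -0.74]
force: [-4.6, -2.3, 9.1]
opening: 8.8
```

Request:
carry_out --series '[[-1,[0,0,0],0.12],[-1,[0,0,0],0.24],[-1,[0,0,0],0.36],[-1,[0,0,0],0.48],[-1,[0,0,0],0.6],[-1,[0,0,0],0.72],[-1,[0,0,0],0.73],[-1,[0,0,0],0.73],[-1,[0,0,0],0.73]]'

```text
time: 25.12
ee_pos: [565.0, 66.0, 254.3]
orientation: [-0.252, 1.569, -0.461]
force: [-3.2, -1.5, 7.0]
opening: 9.3
```

Request:
carry_out --series '[[0,[0,0,0],0],[0,[0,0,0],0],[0,[0,0,0],0],[0,[-0.04,0,0],0],[0,[-0.08,0,0],0],[0,[-0.12,0,0],0],[0,[-0.12,-0.1,0],0],[0,[-0.12,-0.2,0],0],[0,[-0.12,-0.25,0],0],[0,[-0.12,-0.25,0],0],[0,[-0.12,-0.25,0],0],[0,[-0.12,-0.25,0],0]]'

```text
time: 26.12
ee_pos: [512.4, -180.1, 373.0]
orientation: [-0.085, 1.57, -0.293]
force: [1.8, -1.0, 0.8]
opening: 42.6
```

```bash
python3 go.py d 1.53 303
python3 - <<'E'
from m import *
f=r.grab_frame('top'); meas(f)
a=[cv2.resize(f['img'][140:260,180:320],(560,290),interpolation=2)]
f=r.grab_frame('side'); a.append(cv2.resize(f['img'][150:260,230:370],(560,300),interpolation=2))
cv2.imwrite('pics/both5.png',np.vstack(a)[:,:,::-1])
E
```

```text
t 26.12 q6 1.31 zhead -0.208 xdir [ 0.001 -0.    -1.   ] F [ 1.8 -1.   0.8] open 42.6
d shift [7.000e-02 2.517e-01 1.000e-04] turn 0.001 or -3.141 screw angle if gripped 1.529
px [223. 160.] n 117 mean [592.  178.  104.9] rectc 592.3 178.2 size 41 12 dir 1.365
px [281. 173.] n 117 mean [563.6  66.  105.2] rectc 564.1 65.5 size 40 13 dir 1.364
px [209. 217.] n 119 mean [480.1 206.6 105. ] rectc 480.2 206.9 size 40 12 dir 1.346
px [267. 230.] n 114 mean [451.7  94.8 105.4] rectc 451.9 94.9 size 40 11 dir 1.361
```

View pics/both5.png

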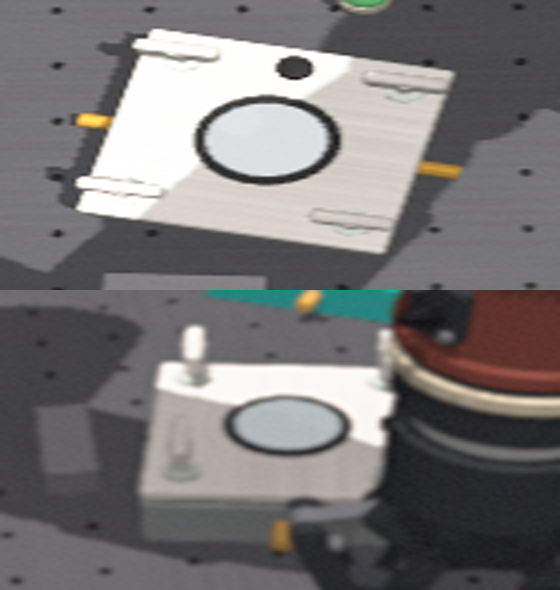

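All four wings lie across the chamber's x axis at about 1.53–1.55 rad, and the gripper is clear of everything.

```bash
python3 -c "
from rig import r
print(r.hand_in())"
```

```text
the job is handed in; nothing more can be done
None
```

All four wing screws on the grey chamber are tightened clockwise, and I handed the job in at about 26 s of the 72 s limit. I turned them in the order a, c, b, d to half tight (about 0.80 rad), then a, c, b, d again to about 1.53 rad.

- **Final angles:** the last top image puts all four at about 1.53–1.55 rad, against the required 1.35.
- **Crisscross order:** images between steps showed a and c half tight while d was still loose, with b hidden under the gripper. They then showed all four half tight, and then a and c fully tight while b and d were still half tight.
- **Letting go:** the gripper is open and clear of the chamber, about 250 mm away. The wrist force read about 16 N at most in the readings after each move.

I stopped about 0.04 rad short of the 1.57 rad stop on purpose, to avoid pressing against it. No check failed or disagreed, and the hand-in gave no verdict.

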